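# Unlatch the flat battery of the portion scale with the release pin and put it on charge

### The arm

A 6-joint arm with a two-finger parallel gripper is mounted at the origin on the work surface. World frame = base frame: x ahead of the robot, y to its left, z up, the work surface at z = 0. Lengths are in m, angles in rad, forces in N, time in s.
With the tool pointing down it reaches from about 0.25 to 0.775 m from the base axis. Payload 8.9 kg.
Tool frame: the origin (TCP) lies at the very end of the fingers, on their centre line; the grasp point (between the pads) lies 19 mm behind it (ctrl.grip_point_offset is the distance from the TCP to the grasp point, in m); z points along the fingers, y is the direction in which the jaws open and shut (so a half turn about z gives the same grasp; the last joint's range is limited). The gripper opens to 85 mm and grips with 20 to 120 N. Pads are 22 mm wide; open, the fingers measure 114 mm over their backs; the gripper's body (76 mm by 85 mm) begins 54 mm behind the grasp point. The pads swing forward as they close: fully open they stand 13 mm farther back than shut.
Start: joints at [-1.484, 0.291, -0.153, 1.127, 0, 1.431], TCP at [0.118, -0.512, 0.231] pointing down, gripper open.
Joint ranges: [-2.52, 2.52], [-0.91, 1.74], [-1.3, 1.37], [-1.96, 2.02], [-1.52, 1.47], [-3.14, 3.14]. Speed limits (rad/s): [2.22, 2.22, 2.79, 3.14, 3.14, 3.14].

### API

Orientations are given as a rotation vector (axis times angle).
In Python, from workcell import ctrl, claw, monitor, eyes gives the robot as it stands. The module is installed in compiled form; this text tells all that it offers. Calls block until the motion is done:
- ctrl.reach(position, orientation): joint-space move of the TCP to a pose.
- ctrl.line_to(position, v=0.15, orientation=None): straight line of the TCP; orientation=None keeps the orientation; v is the mean speed in m/s.
- ctrl.goto_joints(angles): joint-space move.
- claw.let_go() and claw.grab(squeeze=None): open the fingers fully, or close them until they stop; squeeze is the grip in N (None keeps the last).
- ctrl.dwell(seconds).
- ctrl.solve_ik(position, orientation): joint angles nearest the present ones, or None.
- monitor.get_state(): the state.
- eyes.get_image(name): name is "side" or "top" or "wrist"; returns the picture (384x512x3 uint8, red, green, blue); there is no depth.
- eyes.camera_params(name): a dict with "mtx" (3x3 intrinsics, pixels), "xyz" and "rotation" of the camera in the world; the wrist camera has in their place "hand_eye" (4x4, takes a point from camera to tool coordinates, whose origin is the TCP and whose axes are the flange's). Camera axes: x right, y up, looking along -z (the intrinsics and any distortion apply to the point x, -y, -z); pixel columns grow to the right and rows downward; lengths in m; the calibration is good to about 2 mm. A picture is of the moment at which its call begins: read the wrist's pose just before it. camera_params takes no time and is no camera call.
A pose or a line that the arm cannot do raises ctrl.PlanningError and nothing moves.
- ctrl.finish_job(): hands the job in, once; it reports no verdict.
The state is a dict: "time_s": time; "joints": joint angles; "joint_velocities": joint speeds; "joint_torque": joint torques, N m; "ee_pos": TCP position; "tcp_rot": TCP orientation; "ft_force": force on the tool from outside, world axes, zero at the start; "torque": the same for the moment, N m; "grip_width": opening from 0.0 (shut) to 1.0 (fully open).
Only numpy, scipy, OpenCV 4.12 (cv2) and the standard library are available. Lean on these libraries where they do the work, as an engineer would, in place of code of your own. Each camera call takes 0.05 s, during which the arm holds its last target.

### The job

The portion scale's battery is flat. Take the yellow-handled release pin from the tool stand, gently hold the sunken orange button down with it and, still with the pin, push the battery out along the slot as far as the slot lets it go, then stand the pin back in its hole in the stand. Draw the battery right out and lower it (do not drop it) flat into the free bay of the charger, its brass contacts towards the bay's brass contact pins; the bay's side walls leave no room for fingers there, so hold the battery by its two ends, and leave the other battery and everything else standing where it is.

Things in the scene. Friction and masses are not known exactly. Their poses are not given: they have to be found in the camera images.
- scale: White portion scale, fixed. Origin: centre of underside on the work surface, z up. Low console (x -130 to -50, y -120 to 120 mm) on its -x side; steel pan behind (x -41 to 145, y -100 to 100, top 66 high). Console end y -120 to -52 is the battery bay, roof top 43.5 high; the rest carries a sloped display up to 72 high (y -37 to 113). The battery slides out towards the scale's -y.
- bay_mouth (a point): Middle of the bay's mouth on the bay floor, 10 mm above the work surface; axes as the scale. Bay 43 mm wide, 27.5 high, roof 6 thick. The roof's slot, 14 mm wide, runs on the centre line from 5 mm (closed end) to 55 mm inside (+y) of the mouth; side pockets at 42 to 55 mm catch the button's ears. A tongue 30 wide, 15 long, level with the bay floor, stands out of the mouth.
- battery: Flat battery in the scale's bay: dark grey, 62 long (x), 40 wide (y), 26 mm high, 130 g. Origin: centre of underside, z up. Brass contacts on the +x end and its top edge, light label on top near -x. At the start its -x end is flush with the mouth, +x points inwards (scale's +y). In its top at x +17 a well, 14 long (x), 26 wide, holds the orange button. The slot lets the pin push it 36 mm out.
- battery_button (a joint): Travel of the orange release button: 0 m up (latched), 0.007 m fully down; spring 1.7 N up to 5.5 N. Beyond 0.005 m its ears are clear of the roof and the battery can slide; once it has slid 5 mm the roof keeps the button down.
- button_face (a point): Middle of the button's pressing face (24 x 12 mm, facing up); moves with battery and button. When up it is 20 mm above the battery's underside, 6 below its top and 13.5 below the roof's top; fully down 7 mm lower. Reached only through the slot. A pin held on it pushes the battery by the well's wall, 7 mm from this point towards the battery's -x.
- release_pin: Release pin, upright in the tool stand. Origin: tip (lower end), z up along the tool. Steel pin 7 mm thick, 40 mm long; black round collar 30 mm wide at 40 to 45 mm above the tip; yellow flat handle 14 thick (x), 26 wide (y), at 45 to 105 mm. 60 g. In the stand the collar rests on the stand's top, the tip 6 mm above the work surface.
- tool_stand: White plastic tool stand block, 70 x 124 x 46 mm, fixed. Origin: centre of its underside. Two holes 14 mm wide and 43 mm deep in the top, at y +31 and y -31 (x 0); one holds the release pin, the other a thermometer, either way round.
- tool_stand_hole0 (a point): Centre of the mouth of the stand's hole at y +31, 46 mm above the work surface.
- tool_stand_hole1 (a point): Centre of the mouth of the stand's hole at y -31, 46 mm above the work surface.
- charger: Black two-bay charger, fixed, base x -75 to 115, y -62 to 62, 12 mm high. Origin: on the underside, midway between the bays, z up. Bays lie along x at y +33 (free) and y -33 (occupied, green lamp). Walls beside each bay: x -25 to 25, top 40 mm high, 46 mm apart. End stops 5 mm above the bay floor at x -34 (grey) and +34 (orange, brass contact pins), open above. Case 42 high from x 70.
- free_bay (a point): Centre of the floor of the free bay, 12 mm above the work surface; its axes are the charger's axes. The battery belongs here with its underside on the floor, its +x (contacts) along the charger's +x; the bay has 3 mm of play on every side.
- charged_battery: The other battery, same look and size, sitting in the charger's occupied bay; to be left alone. Origin: centre of its underside.
- thermometer: White probe thermometer in the other hole of the stand, 78 mm long, thin probe down; to be left alone. Origin: tip of the probe.
- paper_cup: Paper cup, 90 mm wide, 115 mm high, bystander. Origin: centre of the underside.
- topping_jar: Jar, 80 mm wide, 100 mm high, bystander. Origin: centre of the underside.
- shaker: Steel shaker, 84 mm wide, 165 mm high, bystander. Origin: centre of the underside.
- bar_spoon: Steel spoon lying flat, 200 mm long, bystander.
- syrup_pump: Brown syrup bottle with white pump, 66 mm wide, 209 mm high, bystander. Origin: centre of the underside.
- lid_stack: Stack of cream cup lids, 92 mm wide, 40 mm high, bystander. Origin: centre of the underside.

How it is judged:
On the way, in this order (a step that is already met when the one before it is completed fails the run):
1. with the release pin, the button held down, the battery is pushed at least 3 mm out, past its catch (value of joint battery_button above 0.0035 m and y of battery in the frame of scale below -0.092 m and contact force between release_pin and battery above 0.2 N), for 0.02 s.
2. still pushed by the pin, the battery stands at least 30 mm out of the bay (y of battery in the frame of scale below -0.119 m and contact force between release_pin and battery above 0.2 N), for 0.02 s.
At the end, for the whole second after the job is handed in: The battery lies flat on the floor of the charger's free bay (within 6 mm of its centre, 3 mm of the floor, 0.15 rad of its direction), contacts towards the contact pins, at rest and released; the release pin stands upright, fully down in its hole in the stand (x of battery in the frame of free_bay between -0.006 and 0.006 m and y of battery in the frame of free_bay between -0.006 and 0.006 m and z of battery in the frame of free_bay below 0.003 m and angle between battery's own z axis and vertical below 0.08 rad and angle between the x axis of battery and the x axis of charger, either way round below 0.15 rad and x of button_face in the frame of free_bay above 0 m and linear speed of battery below 0.02 m/s and (horizontal distance between release_pin and tool_stand_hole0 below 0.008 m or horizontal distance between release_pin and tool_stand_hole1 below 0.008 m) and z of release_pin in the frame of tool_stand below 0.01 m and angle between release_pin's own z axis and vertical below 0.12 rad); the robot touches nothing.
It fails at once if the battery is let go while still above its seat in the bay (dropped in) (horizontal distance between battery and free_bay below 0.03 m and z of battery in the frame of free_bay above 0.004 m and contact force between the fingers and battery below 0.05 N).
It fails at once if the battery is forced with more than 45 N by the pin (contact force between release_pin and battery above 45 N).
It fails at once if the charged battery is pulled or pushed more than 10 mm from its place (distance of charged_battery from where it was at the start of the episode above 0.01 m).
It fails at once if the thermometer is moved more than 20 mm (distance of thermometer from where it was at the start of the episode above 0.02 m).
It fails at once if a bystander on the counter is shifted more than 30 mm (distance of any of paper_cup, topping_jar, shaker, bar_spoon, syrup_pump, lid_stack from where it was at the start of the episode above 0.03 m).
It also fails if it takes over 72 s, if anything falls off the work surface, if the arm or the gripper's body presses on something with over 40 N, if the wrist force passes 120 N, or if a joint passes its speed limit or range.

## Working session

There is one attempt and no reset: what is moved stays moved. The work goes in short steps, each a Python script; the robot and the scene stay as the last script left them, time stands still between calls to the robot, and variables do not carry over. Pictures are saved under pics/ and viewed, and the job is handed in when it is done.

```bash
mkdir -p pics; ls; python3 - <<'E'
from workcell import ctrl, claw, monitor, eyes
import cv2,numpy as np
s=monitor.get_state(); print({k:np.round(v,4).tolist() for k,v in s.items()})
for n in ["side","top","wrist"]:
    im=eyes.get_image(n); cv2.imwrite(f"pics/{n}0.png",im[:,:,::-1]); print(n,{k:np.round(v,4).tolist() if not isinstance(v,str) else v for k,v in eyes.camera_params(n).items()})
E
```

```text
pics
{'time_s': 0.0, 'joints': [-1.4843, 0.2913, -0.1541, 1.1267, 0.0, 1.4315], 'joint_velocities': [-0.0001, 0.0012, -0.0, 0.0015, 0.0, 0.0002], 'joint_torque': [0.0011, -53.7146, 33.1369, 0.0162, 0.0, 0.0], 'ee_pos': [0.1175, -0.5112, 0.2307], 'tcp_rot': [-3.1203, -0.3539, -0.0001], 'ft_force': [-0.5109, -0.889, 0.1104], 'torque': [-0.015, -0.0145, -0.0374], 'grip_width': 0.9956}
side {'mtx': [[366.6693, 0.0, 255.2617], [0.0, 366.6693, 194.956], [0.0, 0.0, 1.0]], 'xyz': [0.4298, 0.5647, 0.8326], 'rotation': [0.0961, -0.9511, -2.7926]}
top {'mtx': [[358.0188, 0.0, 256.3183], [0.0, 358.0188, 189.142], [0.0, 0.0, 1.0]], 'xyz': [0.3025, -0.0355, 1.2778], 'rotation': [0.1643, -0.1565, -1.5599]}
wrist {'mtx': [[310.9119, 0.0, 251.6062], [0.0, 310.9119, 190.9629], [0.0, 0.0, 1.0]], 'hand_eye': [[-0.0007, 0.9503, 0.3113, 0.0796], [1.0, 0.0006, 0.0004, 0.0008], [0.0002, 0.3113, -0.9503, -0.142], [0.0, 0.0, 0.0, 1.0]]}
```

View pics/top0.png

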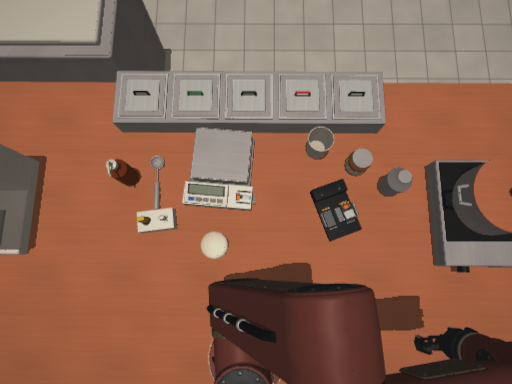

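View pics/side0.png

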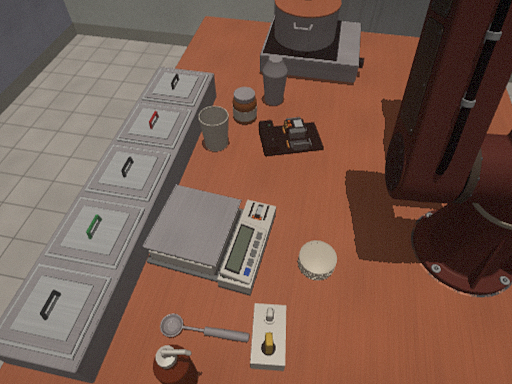

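View pics/wrist0.png

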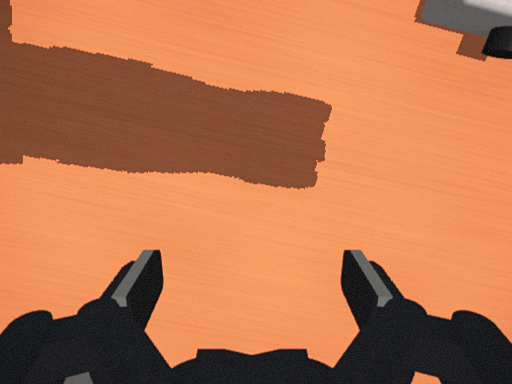

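The top view shows the stand at about (155,220), with the yellow pin at its left hole. The scale is at (220,170) with its battery bay at about (241,196). The charger is at (336,208), and its occupied bay has to be identified.

```bash
cat > h.py <<'E'
import numpy as np, cv2
from scipy.spatial.transform import Rotation as R
from workcell import ctrl, claw, monitor, eyes
def campose(n,st=None):
    p=eyes.camera_params(n); K=np.array(p["mtx"])
    if n=="wrist":
        H=np.array(p["hand_eye"]); T=np.eye(4); T[:3,:3]=R.from_rotvec(st["tcp_rot"]).as_matrix(); T[:3,3]=st["ee_pos"]
        M=T@H; return K,M[:3,:3],M[:3,3]
    return K,R.from_rotvec(p["rotation"]).as_matrix(),np.array(p["xyz"])
def ray(cp,uv):
    K,Rm,t=cp; d=np.linalg.inv(K)@[uv[0],uv[1],1.]; return t,Rm@(d*[1,-1,-1])
def onz(cp,uv,z):
    t,d=ray(cp,uv); return t+d*(z-t[2])/d[2]
def proj(cp,P):
    K,Rm,t=cp; q=Rm.T@(np.array(P)-t); q=q*[1,-1,-1]; q=K@q; return q[:2]/q[2]
def snap(n,name):
    st=monitor.get_state(); im=eyes.get_image(n); cv2.imwrite(f"pics/{name}.png",im[:,:,::-1])
    np.savez(f"pics/{name}.npz",im=im,K=(c:=campose(n,st))[0],R=c[1],t=c[2]); return im,c
def load(name):
    d=np.load(f"pics/{name}.npz"); return d["im"],(d["K"],d["R"],d["t"])
def crop(im,x0,y0,w,h,f,name):
    cv2.imwrite(f"pics/{name}.png",cv2.resize(im[y0:y0+h,x0:x0+w,::-1],None,fx=f,fy=f,interpolation=cv2.INTER_CUBIC))
E
python3 - <<'E'
from h import *
ct=campose("top"); cs=campose("side")
for n,uv,z in [("pin",(144,217),.1),("therm",(163,218),.06),("bay btn",(241,196),.03),("cupF",(336,208),.012),("stand",(155,220),.046)]:
    print(n,onz(ct,uv,z).round(3))
t=cv2.imread("pics/top0.png")[:,:,::-1]; s=cv2.imread("pics/side0.png")[:,:,::-1]
crop(t,125,120,250,130,3.2,"topc"); crop(s,150,80,200,290,2,"sidec")
E
```

```text
pin [0.451 0.342 0.1  ]
therm [0.453 0.29  0.06 ]
bay btn [0.536 0.026 0.03 ]
cupF [ 0.498 -0.313  0.012]
stand [0.447 0.321 0.046]
```

View pics/topc.png

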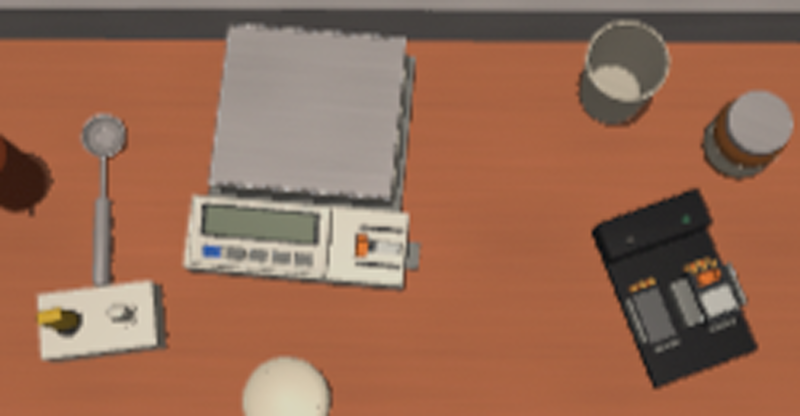

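View pics/sidec.png

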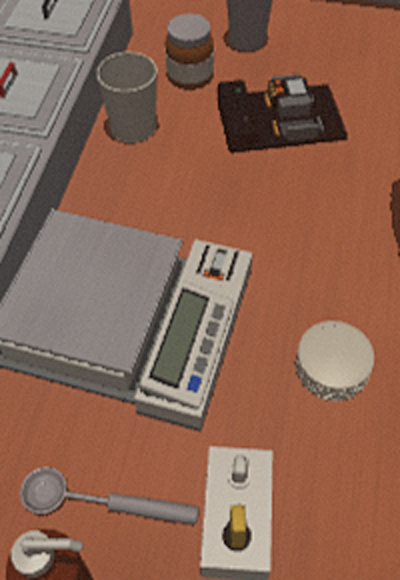

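```bash
cat >> h.py <<'E'
def down(psi):  # tool x=(cos,sin,0), z down
    c,s=np.cos(psi),np.sin(psi)
    return R.from_matrix(np.array([[c,s,0],[s,-c,0],[0,0,-1.]])).as_rotvec()
def st():
    s=monitor.get_state(); return f"t={s['time_s']:.2f} p={np.round(s['ee_pos'],4)} q={np.round(s['joints'],2)} F={np.round(s['ft_force'],1)} g={s['grip_width']:.3f}"
E
python3 - <<'E'
from h import *
# feasibility
for n,p in [("pin",(.45,.34,.08)),("scale",(.52,.03,.1)),("mouth",(.52,-.04,.02)),("chg",(.5,-.3,.03))]:
    for psi in np.radians([0,25,90,-90,180,-155]):
        q=ctrl.solve_ik(p,down(psi)); print(n,round(np.degrees(psi)),None if q is None else np.round(q,2))
E
```

```text
pin 0 [ 0.52  0.49 -0.28  0.8   0.   -2.62]
pin 25 [ 0.52  0.49 -0.28  0.8  -0.   -3.06]
pin 90 [ 0.52  0.49 -0.28  0.8   0.    2.09]
pin -90 [ 0.52  0.49 -0.28  0.8   0.   -1.05]
pin 180 [ 0.52  0.49 -0.28  0.8   0.    0.52]
pin -155 [ 0.52  0.49 -0.28  0.8   0.    0.08]
scale 0 [-0.08  0.4  -0.37  0.8   0.    3.06]
scale 25 [-0.08  0.4  -0.37  0.8  -0.    2.62]
scale 90 [-0.08  0.4  -0.37  0.8   0.    1.49]
scale -90 [-0.08  0.4  -0.37  0.8   0.   -1.65]
scale 180 [-0.08  0.4  -0.37  0.8   0.   -0.08]
scale -155 [-0.08  0.4  -0.37  0.8  -0.   -0.52]
mouth 0 [-0.22  0.5  -0.46  0.61  0.    2.92]
mouth 25 [-0.22  0.5  -0.46  0.61 -0.    2.49]
mouth 90 [-0.22  0.5  -0.46  0.61  0.    1.35]
mouth -90 [-0.22  0.5  -0.46  0.61  0.   -1.79]
mouth 180 [-0.22  0.5  -0.46  0.61  0.   -0.22]
mouth -155 [-0.22  0.5  -0.46  0.61 -0.   -0.65]
chg 0 [-0.67  0.58 -0.27  0.72  0.    2.48]
chg 25 [-0.67  0.58 -0.27  0.72 -0.    2.04]
chg 90 [-0.67  0.58 -0.27  0.72  0.    0.91]
chg -90 [-0.67  0.58 -0.27  0.72  0.   -2.24]
chg 180 [-0.67  0.58 -0.27  0.72  0.   -0.67]
chg -155 [-0.67  0.58 -0.27  0.72 -0.   -1.1 ]
```

```bash
python3 - <<'E'
from h import *
for n,p,psi in [("chg",(.49,-.305),25),("bay",(.535,.02),90),("std",(.45,.315),90)]:
    a=np.radians(psi); q=np.array(p)+.05*np.array([np.cos(a),np.sin(a)])
    ctrl.reach([*q,.25],down(a)); ctrl.dwell(.15); snap("wrist",n+"_w"); print(n,st())
E
```

```text
chg t=2.08 p=[ 0.5348 -0.2846  0.25  ] q=[-0.61  0.44  0.12  1.25 -0.    2.1 ] F=[ 1.   0.4 -0.3] g=0.997
bay t=3.62 p=[0.5353 0.0691 0.2499] q=[-0.01  0.31 -0.08  1.18 -0.    1.57] F=[0.2 0.6 0.4] g=0.993
std t=4.99 p=[0.4507 0.364  0.2501] q=[ 0.55  0.39  0.04  1.22 -0.    2.13] F=[-1.  0. -0.] g=0.999
```

View pics/chg_w.png

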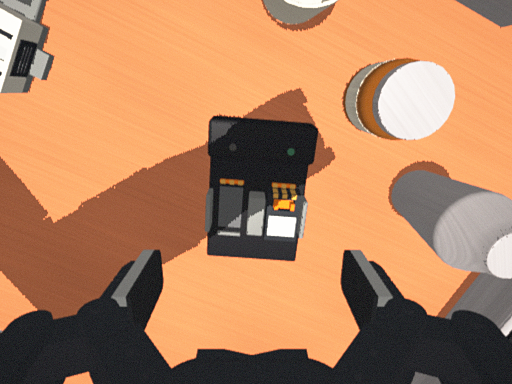

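View pics/bay_w.png

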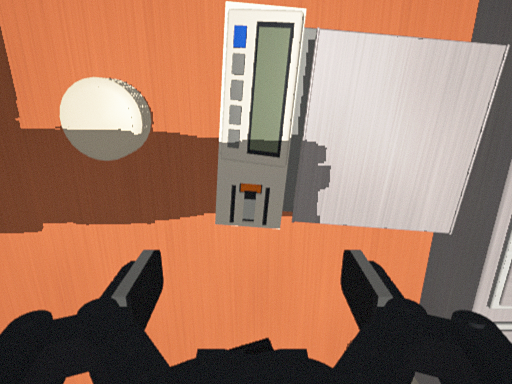

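View pics/std_w.png

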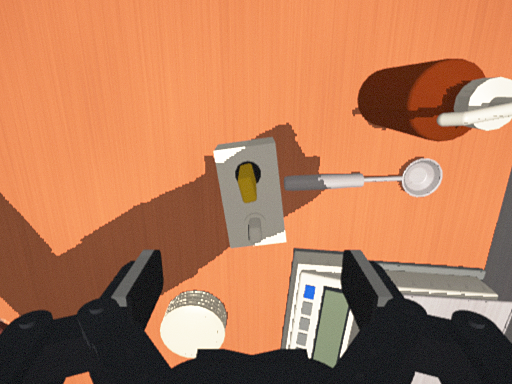

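```bash
python3 - <<'E'
from h import *
crop(load("std_w")[0],195,125,110,130,4.5,"c1"); crop(load("bay_w")[0],195,130,120,110,5,"c2"); crop(load("chg_w")[0],195,105,140,165,3.5,"c3")
E
```

```text
(no output)
```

View pics/c1.png

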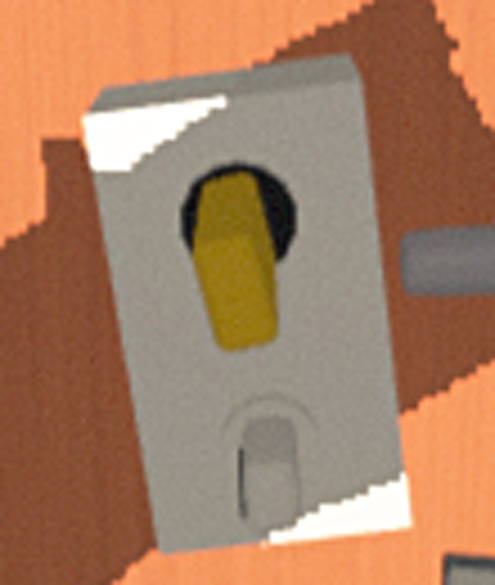

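View pics/c2.png

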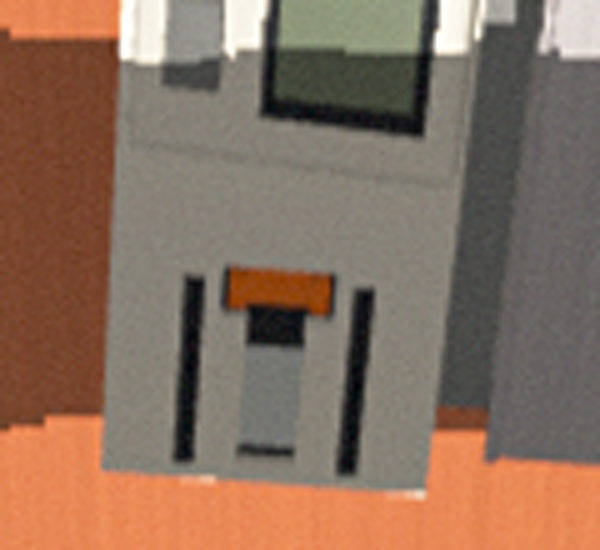

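View pics/c3.png

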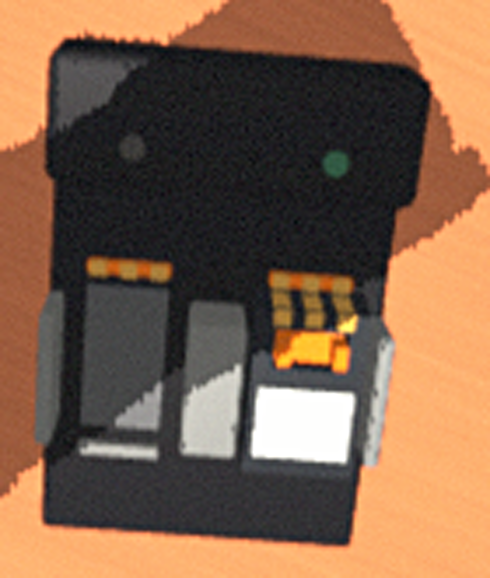

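The stand crop shows the pin in the +y hole. The collar centre is at about (248,173), the handle's thin side runs along the stand's x, and the thermometer is below it at about (255,230). The bay crop shows the orange button at (251,188) inside the slot. In the charger crop the left bay is free, with brass pins towards the case at the top.

```bash
cat >> h.py <<'E'
def fit2d(model,pts):
    m=np.array(model,float)[:,:2]; p=np.array(pts)[:,:2]; mc,pc=m.mean(0),p.mean(0)
    a=m-mc;b=p-pc; th=np.arctan2((a[:,0]*b[:,1]-a[:,1]*b[:,0]).sum(),(a*b).sum()); c,s=np.cos(th),np.sin(th)
    Rm=np.array([[c,-s],[s,c]]); o=pc-Rm@mc; res=p-(m@Rm.T+o); return o,th,np.linalg.norm(res,axis=1)
E
python3 - <<'E'
from h import *
im,c=load("std_w"); f=lambda u,v,k,x,y:(x+u/k-.5+.5/k, y+v/k-.5+.5/k)
S=lambda u,v:f(u,v,4.5,195,125)
P=[onz(c,S(*q),.046) for q in [(83,117),(360,88),(410,525),(160,552)]]
o,th,r=fit2d([(-35,62),(35,62),(35,-62),(-35,-62)],np.array(P)*1000); print("stand",o.round(1),np.degrees(th).round(2),r.round(1))
hsv=cv2.cvtColor(im,cv2.COLOR_RGB2HSV); print([im[int(S(u,v)[1]),int(S(u,v)[0])] for u,v in [(225,200),(240,290),(190,220)]])
print("collar",onz(c,S(239,217),.051).round(4))
T=[onz(c,S(*q),.111) for q in [(195,245),(272,235),(278,340),(222,350)]]; print("handle top",np.round(T,4).tolist(),np.mean(T,0).round(4))
im,c=load("bay_w"); B=lambda u,v:f(u,v,5,195,130)
# roof corners at mouth z .0435, slots
P=[onz(c,B(*q),.0435) for q in [(104,468),(426,490)]]; print("mouth edge",np.round(P,4).tolist(), np.linalg.norm(P[0]-P[1]))
m=(P[0]+P[1])/2; d=P[1]-P[0]; th=np.arctan2(d[1],d[0]); print("scale yaw",np.degrees(th))
bt=[onz(c,B(*q),.0435) for q in [(247,345),(305,345),(294,456),(238,450),(228,268),(335,275)]]
Rz=np.array([[np.cos(th),-np.sin(th)],[np.sin(th),np.cos(th)]])
print("slot local", np.round([(Rz.T@(b-m)[:2])*1000 for b in bt],1).tolist())
for z in (.043,.030): print([np.round((Rz.T@(onz(c,B(*q),z)-m)[:2])*1000,1).tolist() for q in [(228,268),(335,275),(332,315),(222,307)]])
im,c=load("chg_w"); C=lambda u,v:f(u,v,3.5,195,105)
P=[onz(c,C(*q),.012) for q in [(45,522),(350,545)]]; d=P[1]-P[0];print("chg base edge",np.round(P,4).tolist(),np.linalg.norm(d),np.degrees(np.arctan2(d[0],-d[1])))
cr=[onz(c,C(*q),.017) for q in [(88,277),(170,275)]]+[onz(c,C(*q),.017) for q in [(80,452),(158,455)]]
print("stops", np.round(cr,4).tolist())
E
```

```text
stand [450.  320.4] 7.32 [0.1 1.9 0.6 1.5]
[array([134, 104,  20], dtype=uint8), array([154, 123,  23], dtype=uint8), array([17, 18, 20], dtype=uint8)]
collar [0.4462 0.3528 0.051 ]
handle top [[0.4378, 0.3627, 0.111], [0.4538, 0.3648, 0.111], [0.4551, 0.3415, 0.111], [0.4432, 0.3393, 0.111]] [0.4475 0.3521 0.111 ]
mouth edge [[0.4907, -0.0074, 0.0435], [0.5695, -0.0135, 0.0435]] 0.07899559932635644
scale yaw -4.4403162333053325
slot local [[-6.8, 34.4], [6.9, 35.4], [6.5, 6.6], [-7.2, 7.2], [-12.5, 53.1], [12.6, 53.3]]
[[-12.5, 53.0], [12.6, 53.1], [12.7, 43.2], [-13.3, 43.3]]
[[-12.7, 49.0], [13.3, 49.2], [13.5, 38.9], [-13.6, 39.0]]
chg base edge [[0.3859, -0.2875, 0.012], [0.4272, -0.4011, 0.012]] 0.12091166738735903 19.996369052578114
stops [[0.4873, -0.2632, 0.017], [0.5004, -0.2897, 0.017], [0.4221, -0.2877, 0.017], [0.4334, -0.3151, 0.017]]
```

```bash
python3 - <<'E'
from h import *
a=np.radians(97.7); p=np.array([.4467,.3520])
ctrl.reach([*p,.14],down(a)); ctrl.line_to([*p,.069],v=.12); print(st())
snap("wrist","g1")
claw.grab(60); print(st())
ctrl.line_to([*p,.175],v=.15); ctrl.dwell(.1); print(st()); snap("wrist","g2"); snap("side","g2s")
E
```

```text
t=6.25 p=[0.4475 0.3526 0.0701] q=[ 0.54  0.51 -0.27  0.79  0.    1.98] F=[-0.3 -0.3  0.2] g=1.000
t=6.95 p=[0.4467 0.352  0.0691] q=[ 0.54  0.51 -0.27  0.79 -0.    1.98] F=[-0.1 -1.6  2.8] g=0.155
t=7.91 p=[0.4461 0.3516 0.1738] q=[ 0.54  0.41 -0.13  1.03  0.    1.98] F=[ 0.5 -0.2 -1.4] g=0.156
```

View pics/g2.png

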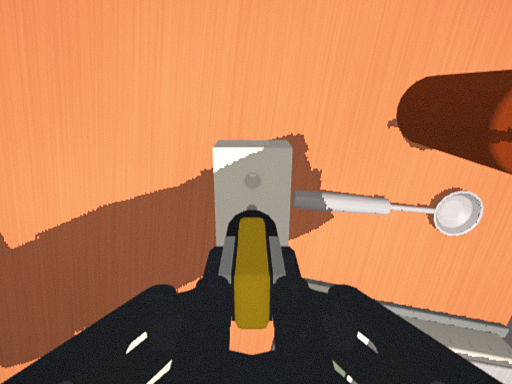

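View pics/g2s.png

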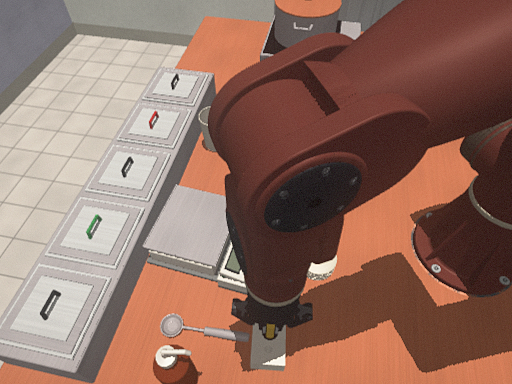

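```bash
python3 - <<'E'
from h import *
im,c=load("g2"); s=monitor.get_state()
crop(im,200,120,110,220,2.7,"c4")
print("hole",onz(c,(252,180.5),.046).round(4), "stand top corners",[onz(c,q,.046).round(4).tolist() for q in [(214,148.5),(291.5,148.5)]])
T=np.eye(4);T[:3,:3]=R.from_rotvec(s["tcp_rot"]).as_matrix();T[:3,3]=s["ee_pos"]
for uv in [(252,328),(237,328),(269,328),(252,272)]:
    w=onz(c,uv,s["ee_pos"][2]+.042); print((np.linalg.inv(T)@[*w,1])[:3].round(4))
E
```

```text
hole [0.4458 0.3521 0.046 ] stand top corners [[0.409, 0.3766, 0.046], [0.4761, 0.3856, 0.046]]
[-0.0106 -0.0004 -0.042 ]
[-0.0106 -0.0063 -0.042 ]
[-0.0106  0.0063 -0.042 ]
[ 0.0149 -0.0004 -0.042 ]
```

View pics/c4.png

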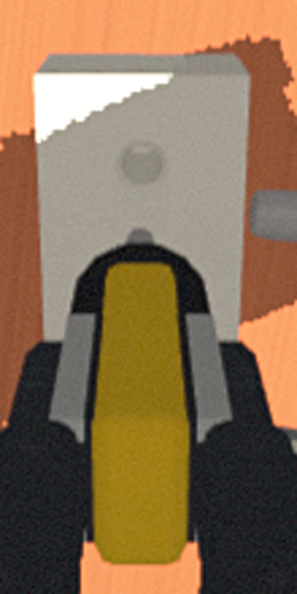

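```bash
cat >> h.py <<'E'
TH=np.radians(-4.44); M0=np.array([.5301,-.0105]); OFF=.0631
def loc(x,y): # scale bay local (m) -> world
    c,s=np.cos(TH),np.sin(TH); return M0+[c*x-s*y, s*x+c*y]
PSI=np.pi+TH
def tcp_for_tip(x,y,z,dx=.0013):
    return [*(loc(x,y)-dx*np.array([np.cos(PSI),np.sin(PSI)])), z+OFF]
def F(n=5):
    a=[]
    for _ in range(n): ctrl.dwell(.02); a.append(monitor.get_state()["ft_force"])
    return np.mean(a,0)
E
python3 - <<'E'
from h import *
ctrl.reach(tcp_for_tip(0,.048,.112),down(PSI)); ctrl.line_to(tcp_for_tip(0,.048,.055),v=.12); ctrl.dwell(.15)
print(st(),F().round(2)); snap("wrist","p1"); snap("side","p1s"); snap("top","p1t")
E
```

```text
t=10.50 p=[0.5358 0.0373 0.119 ] q=[-0.07  0.4  -0.3   0.86 -0.    0.01] F=[ 0.4 -0.2 -0.6] g=0.158 [ 0.05  0.17 -0.3 ]
```

View pics/p1.png

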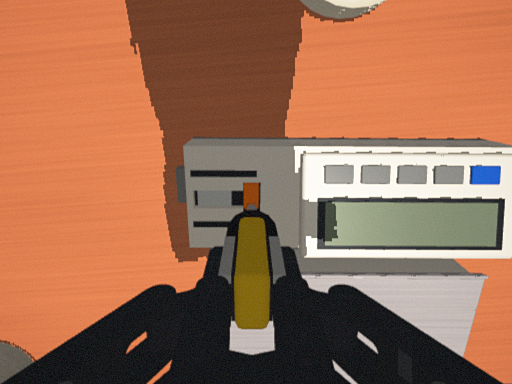

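View pics/p1s.png

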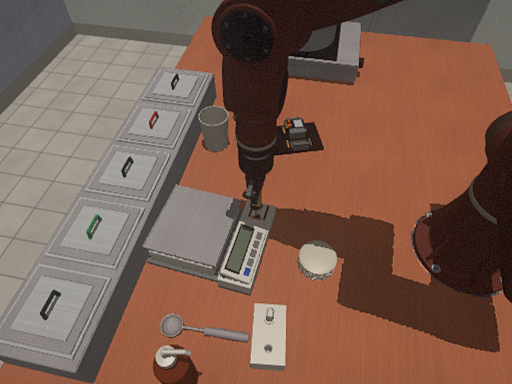

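```bash
python3 - <<'E'
from h import *
im,c=load("p1"); crop(im,170,130,150,120,5,"c5")
print("tip pred px",[proj(c,[*loc(0,.048),z]).round(1).tolist() for z in (.055,.0435,.03)], "slot ends", [proj(c,[*loc(0,y),.0435]).round(1).tolist() for y in (.005,.055)])
im,c=load("p1s"); crop(im,200,160,120,90,6,"c6")
print([proj(c,[*loc(0,.048),z]).round(1).tolist() for z in (.055,.0435,.03)])
E
```

```text
tip pred px [[252.8, 205.3], [252.7, 199.7], [252.6, 193.9]] slot ends [[194.8, 199.8], [262.1, 199.7]]
[[256.6, 213.9], [256.6, 216.5], [256.6, 219.4]]
```

View pics/c5.png

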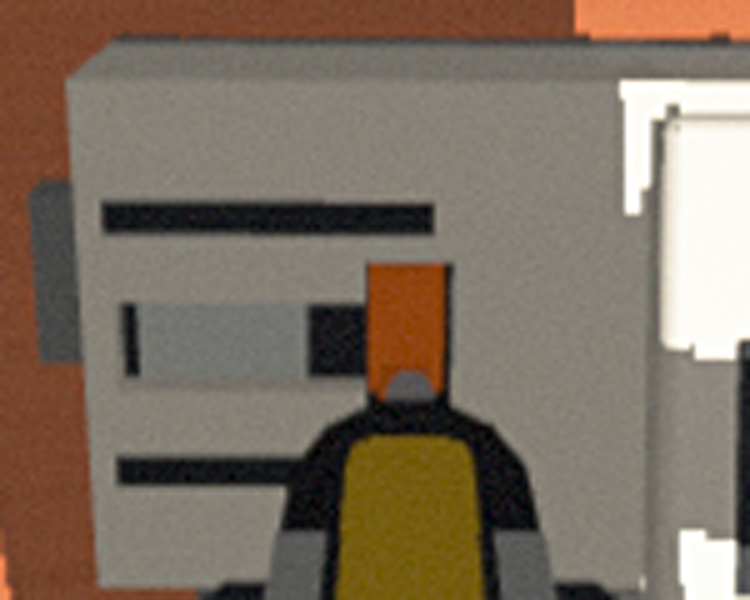

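View pics/c6.png

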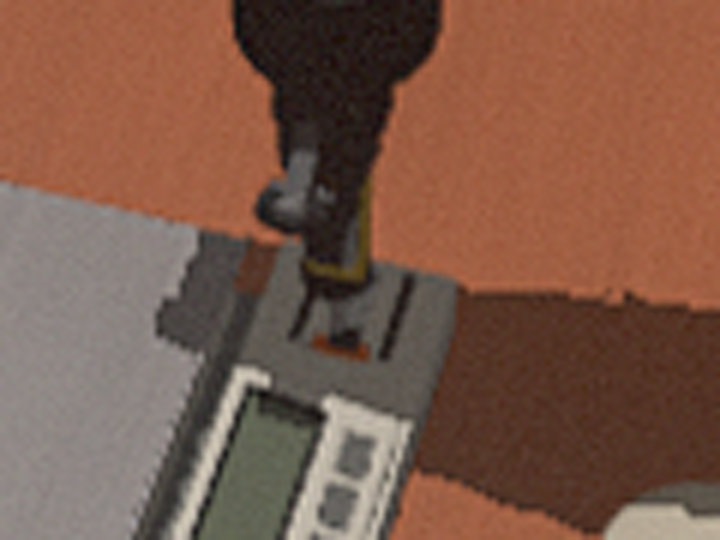

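```bash
python3 - <<'E'
from h import *
im,c=load("p1"); g=lambda u,v:(170+(u+.5)/5-.5,130+(v+.5)/5-.5)
def L(w):
    d=np.array(w)[:2]-M0; cc,s=np.cos(TH),np.sin(TH); return np.array([cc*d[0]+s*d[1],-s*d[0]+cc*d[1]])*1000
for z in (.053,.055,.057): print("tip front edge local",L(onz(c,g(409,371),z)).round(1))
print("slot top/bot edges",[L(onz(c,g(*q),.0435)).round(1).tolist() for q in [(240,303),(240,378),(103,330),(70,330)]])
print("slit edges",[L(onz(c,g(*q),.0435)).round(1).tolist() for q in [(240,203),(240,232),(240,458),(240,485)]])
print("tip lr",[L(onz(c,g(*q),.055)).round(1).tolist() for q in [(387,395),(432,395)]])
print("orange lr",[L(onz(c,g(*q),.0435)).round(1).tolist() for q in [(367,300),(445,300),(452,270)]])
print("mouth",[L(onz(c,g(*q),.0435)).round(1).tolist() for q in [(68,78),(98,586)]])
E
```

```text
tip front edge local [-0.4 47. ]
tip front edge local [-1.1 47. ]
tip front edge local [-1.9 47. ]
slot top/bot edges [[-7.5, 22.2], [4.3, 21.8], [-3.3, 1.8], [-3.3, -3.1]]
slit edges [[-22.6, 22.7], [-18.3, 22.6], [17.3, 21.3], [21.8, 21.2]]
tip lr [[2.5, 43.9], [2.5, 50.3]]
orange lr [[-7.9, 40.9], [-7.9, 52.3], [-12.5, 53.3]]
mouth [[-40.7, -0.8], [39.1, -1.6]]
```

The zoomed wrist view shows the pin tip at about (252,204), roughly 2.7 mm to the scale's +x of the slot's centre line. I'll correct that, look again just above the roof, then descend.

```bash
sed -i 's/dx=.0013/dx=-.0014/' h.py; python3 - <<'E'
from h import *
ctrl.line_to(tcp_for_tip(0,.048,.047),v=.05); ctrl.dwell(.15)
print(st(),F().round(2)); im,c=snap("wrist","p2"); crop(im,170,130,150,120,5,"c7")
print("cmd",np.round(tcp_for_tip(0,.048,.047),4))
E
```

```text
t=11.20 p=[0.5325 0.0374 0.1101] q=[-0.07  0.41 -0.32  0.84 -0.    0.01] F=[ 0.8 -0.1 -1.1] g=0.155 [ 0.07 -0.17 -0.7 ]
cmd [0.5324 0.0375 0.1101]
```

View pics/c7.png

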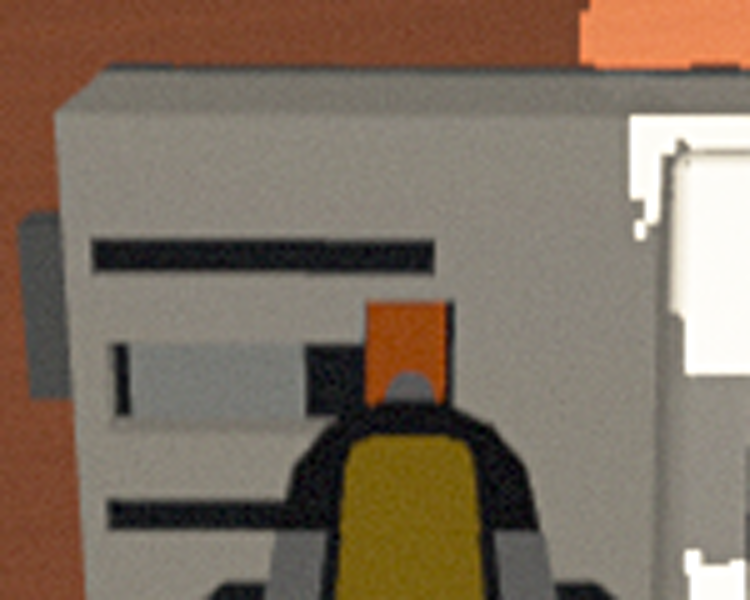

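```bash
python3 - <<'E'
from h import *
f0=F()
ctrl.line_to(tcp_for_tip(0,.048,.033),v=.05); print("33",(F()-f0).round(2))
for z in (.030,.0285,.027,.0255,.0245,.0235):
    ctrl.line_to(tcp_for_tip(0,.048,z),v=.03); f=F()-f0; print(z,f.round(2),np.round(monitor.get_state()["ee_pos"],4)[2]-OFF)
    if f[2]>7.5: break
E
```

```text
33 [-0.05 -0.35 -0.7 ]
0.03 [ 0.12 -0.65 -0.48] 0.03
0.0285 [-0.41 -0.1   1.72] 0.0286
0.027 [-0.29  0.06  2.41] 0.026999999999999996
0.0255 [-0.1  -0.29  2.92] 0.025499999999999995
0.0245 [-0.27 -0.55  4.  ] 0.024599999999999997
0.0235 [ 0.15 -0.07  4.34] 0.023499999999999993
```

```bash
python3 - <<'E'
from h import *
print("start",F().round(2))
for y in (.0445,.042,.039,.034,.028,.020,.014):
    ctrl.line_to(tcp_for_tip(0,y,.0233),v=.05); f=F(3); print(y,f.round(2),st())
    if abs(f[1])>20 or f[2]>20: break
snap("side","q1"); snap("wrist","q1w")
E
```

```text
start [-0.53  0.18  4.5 ]
0.0445 [-0.31  1.55  4.94] t=14.32 p=[0.5323 0.0339 0.0865] q=[-0.07  0.43 -0.35  0.78  0.    0.  ] F=[-1.   2.2  4.4] g=0.161
0.042 [0.33 3.1  5.41] t=14.62 p=[0.532  0.0315 0.0865] q=[-0.08  0.43 -0.36  0.78  0.   -0.  ] F=[1.2 2.6 6.2] g=0.158
0.039 [0.25 2.69 5.44] t=14.92 p=[0.5317 0.0284 0.0864] q=[-0.08  0.43 -0.36  0.78  0.   -0.01] F=[0.1 2.2 5.3] g=0.157
0.034 [0.31 2.   4.83] t=15.22 p=[0.5313 0.0232 0.0864] q=[-0.09  0.43 -0.36  0.78 -0.   -0.02] F=[0.3 2.1 5.1] g=0.153
0.028 [0.28 1.76 4.75] t=15.53 p=[0.5309 0.0171 0.0864] q=[-0.11  0.43 -0.36  0.78 -0.   -0.03] F=[-0.   1.6  4.8] g=0.157
0.02 [0.21 1.15 5.4 ] t=15.89 p=[0.5302 0.0091 0.0864] q=[-0.12  0.43 -0.36  0.78 -0.   -0.04] F=[0.3 0.8 5.4] g=0.156
0.014 [-0.28  1.82  5.26] t=16.21 p=[0.5297 0.0031 0.0864] q=[-0.13  0.43 -0.36  0.78 -0.   -0.05] F=[-0.2  1.2  5.5] g=0.156
```

View pics/q1w.png

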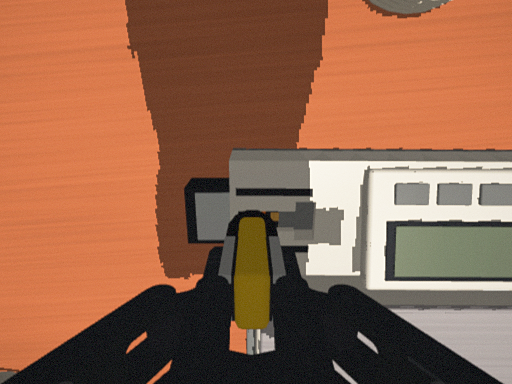

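The battery now stands well out of the mouth, at (185–230, 180–245). I'll push on to the slot's end.

```bash
python3 - <<'E'
from h import *
y=.0115
while y>.0055:
    ctrl.line_to(tcp_for_tip(0,y,.0233),v=.04); f=F(3); print(round(y,4),f.round(2),monitor.get_state()["ee_pos"].__class__.__name__)
    if abs(f[1])>9: break
    y-=.001
im,c=snap("wrist","q2"); crop(im,170,130,150,120,5,"c8")
ctrl.line_to(tcp_for_tip(0,y+.0015,.0233),v=.04); print(F().round(2))
ctrl.line_to(tcp_for_tip(0,y+.0015,.115),v=.15); print(st())
E
```

```text
0.0115 [-0.23  2.41  5.2 ] ndarray
0.0105 [0.11 2.92 5.03] ndarray
0.0095 [-0.1   3.54  5.28] ndarray
0.0085 [0.21 3.27 5.15] ndarray
0.0075 [-0.19  2.89  5.17] ndarray
0.0065 [0.57 5.97 5.36] ndarray
[0.17 5.19 5.27]
t=19.25 p=[ 0.5285 -0.0036  0.1771] q=[-0.14  0.34 -0.24  1.   -0.   -0.07] F=[-0.2  0.2 -0.2] g=0.158
```

View pics/c8.png

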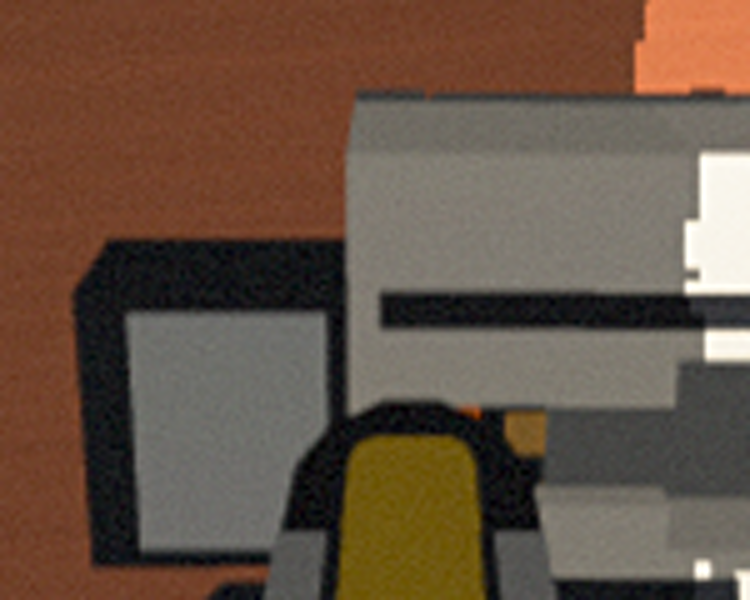

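```bash
python3 - <<'E'
from h import *
a=np.radians(97.7); p=np.array([.4467,.3520])
ctrl.reach([*p,.175],down(a)); ctrl.line_to([*p,.054+OFF],v=.15); ctrl.dwell(.15); print(st())
im,c=snap("wrist","r1"); crop(im,180,120,140,130,5,"c9")
E
```

```text
t=21.71 p=[0.4476 0.3524 0.1183] q=[ 0.54  0.46 -0.22  0.9   0.    1.98] F=[-0.4  0.5 -0.1] g=0.156
```

View pics/c9.png

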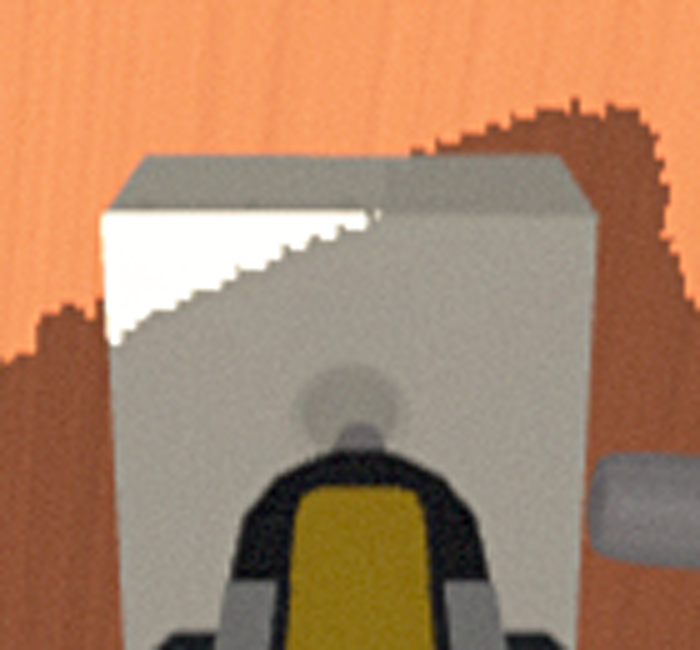

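The tip, at (360,447) in the crop, projects about 2 mm short of the hole centre, near (354,413). I'll correct for that and lower with force checks.

```bash
python3 - <<'E'
from h import *
a=np.radians(97.7); tx=np.array([np.cos(a),np.sin(a)]); ty=np.array([np.sin(a),-np.cos(a)])
p=np.array([.4467,.3520])+.0018*tx-.0008*ty; f0=F()
ctrl.line_to([*p,.046+OFF],v=.04); print((F()-f0).round(2))
ctrl.line_to([*p,.03+OFF],v=.06); f=F()-f0; print(f.round(2))
if np.abs(f).max()<5:
  ctrl.line_to([*p,.010+OFF],v=.08); f=F()-f0; print(f.round(2))
  if np.abs(f).max()<5:
    for z in (.008,.0068,.006,.0054):
      ctrl.line_to([*p,z+OFF],v=.04); f=F(3)-f0; print(z,f.round(2))
      if f[2]>3: break
print(st())
E
```

```text
[-0.34 -0.48  0.39]
[-0.08 -0.24  0.46]
[0.19 0.23 0.63]
0.008 [ 0.06 -0.41 -0.09]
0.0068 [-0.17 -0.02  0.43]
0.006 [-0.13  0.05  1.31]
0.0054 [-1.79 -1.3   8.23]
t=24.47 p=[0.4458 0.3537 0.0691] q=[ 0.54  0.51 -0.27  0.79 -0.    1.98] F=[-2.6 -1.   7.5] g=0.158
```

```bash
python3 - <<'E'
from h import *
s=monitor.get_state(); p=s["ee_pos"][:2]
claw.let_go(); ctrl.line_to([*p,.17],v=.2); snap("wrist","s1")
a=np.pi/2+TH; q=loc(0,-.02)+.045*np.array([np.cos(a),np.sin(a)])
ctrl.reach([*q,.20],down(a)); ctrl.dwell(.15); print(st()); im,c=snap("wrist","b1"); crop(im,170,100,180,150,4,"c10")
im,c=load("s1"); crop(im,180,110,160,230,2.5,"c11")
E
```

```text
t=27.34 p=[0.5319 0.0155 0.1998] q=[-0.11  0.32 -0.19  1.06  0.    1.54] F=[-0.5  0.6  0.8] g=0.999
```

View pics/c10.png

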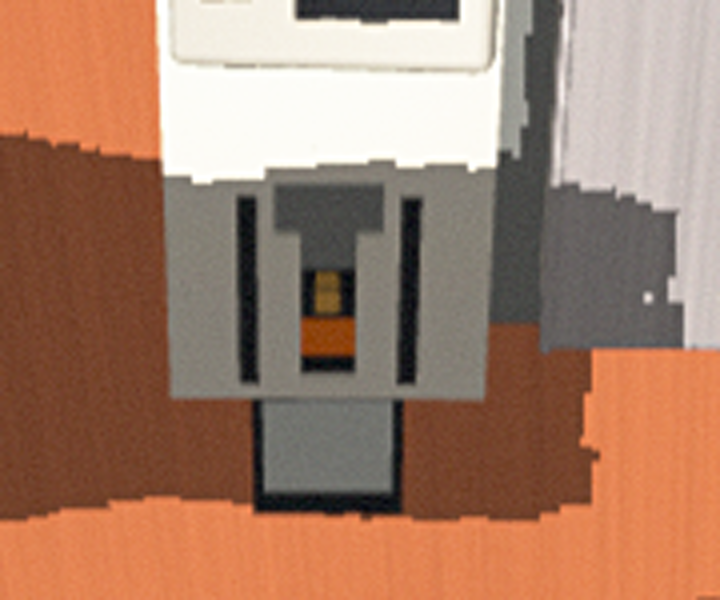

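View pics/c11.png

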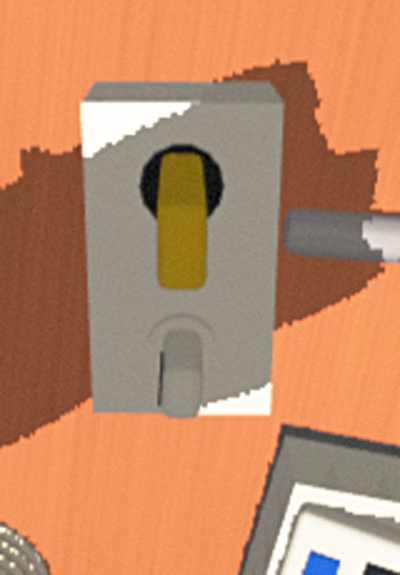

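The crop shows the battery standing straight out of the mouth (cols 254–403, to row 513), and the pin standing again in its hole. Next I'll measure the protrusion, grip the sides, draw the battery out and set it on the counter already turned to the charger's heading.

```bash
python3 - <<'E'
from h import *
im,c=load("b1"); g=lambda u,v:(170+(u+.5)/4-.5,100+(v+.5)/4-.5)
def L(w):
    d=np.array(w)[:2]-M0; cc,s=np.cos(TH),np.sin(TH); return (np.array([cc*d[0]+s*d[1],-s*d[0]+cc*d[1]])*1000).round(1)
print(L(onz(c,g(254,513),.036)),L(onz(c,g(403,513),.036)),"mouth",L(onz(c,g(170,398),.0435)),L(onz(c,g(487,398),.0435)))
a=np.pi/2+TH; p=loc(0,-.021)
ctrl.reach([*p,.09],down(a)); ctrl.line_to([*p,.003],v=.1); print(st())
claw.grab(45); print(st()); f0=F(); print(f0.round(2))
ctrl.line_to([*loc(0,-.031),.003],v=.05); print((F()-f0).round(2),st())
E
```

```text
[-20.2 -36.8] [ 19.9 -36.8] mouth [-40.6  -1.3] [40.2 -1.2]
t=28.96 p=[ 0.5291 -0.0315  0.0036] q=[-0.2   0.54 -0.45  0.58  0.    1.45] F=[-0.9  0.3  0.5] g=1.002
t=29.44 p=[ 0.5286 -0.0315  0.0034] q=[-0.2   0.54 -0.45  0.58 -0.    1.45] F=[-1.5  0.   5.6] g=0.460
[-1.49 -0.15  5.55]
[ 1.09  2.46 -0.21] t=29.96 p=[ 0.528  -0.0411  0.0034] q=[-0.22  0.54 -0.45  0.58  0.    1.43] F=[0.  1.7 5.7] g=0.463
```

```bash
python3 - <<'E'
from h import *
ctrl.line_to([*loc(0,-.078),.003],v=.1); print(F().round(2),st())
ctrl.line_to([*loc(0,-.085),.05],v=.12); print(F().round(2)); im,c=snap("wrist","d1"); snap("side","d1s")
E
```

```text
[ 0.03  0.5  -2.2 ] t=30.66 p=[ 0.5238 -0.0877  0.0028] q=[-0.3   0.54 -0.44  0.59  0.    1.34] F=[ 0.   0.8 -1.2] g=0.461
[-0.01  0.24 -2.32]
```

View pics/d1.png

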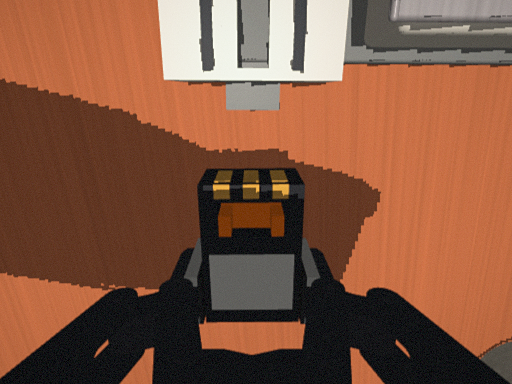

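View pics/d1s.png

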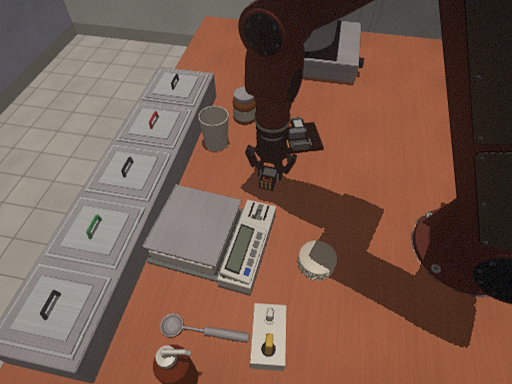

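```bash
python3 - <<'E'
from h import *
b=np.radians(20.3); u=np.array([np.cos(b),np.sin(b)]); C=np.array([.470,-.140]); p=C-.015*u
ctrl.reach([*p,.06],down(b)); print(st()); ctrl.line_to([*p,.006],v=.1); f0=F()
z=.003
while z>-.0065:
    ctrl.line_to([*p,z],v=.03); f=F(3)-f0; print(round(z,4),f.round(2))
    if f[2]>4: break
    z-=.0015
E
```

```text
t=32.33 p=[ 0.4561 -0.1451  0.0599] q=[-0.46  0.38 -0.53  0.66  0.    2.32] F=[-0.3  0.5 -2.5] g=0.462
0.003 [ 0.51 -0.09  0.25]
0.0015 [-0.28  0.59  0.34]
0.0 [-0.3  -0.07  0.61]
-0.0015 [-1.02  0.49  5.77]
```

```bash
python3 - <<'E'
from h import *
s=monitor.get_state(); p=s["ee_pos"][:2]
ctrl.line_to([*p,-.0005],v=.03); claw.let_go(); ctrl.line_to([*p,.09],v=.2)
b=np.radians(20.3); a=b+np.pi/2; C=np.array([.470,-.140]); q=C+.05*np.array([np.cos(a),np.sin(a)])
ctrl.reach([*q,.20],down(a)); ctrl.dwell(.15); print(st()); im,c=snap("wrist","e1"); crop(im,170,100,180,150,4,"c12")
E
```

```text
t=37.14 p=[ 0.4524 -0.0931  0.1995] q=[-0.36  0.19 -0.37  1.01 -0.    0.86] F=[ 0.8 -0.4 -0.4] g=1.000
```

View pics/e1.png

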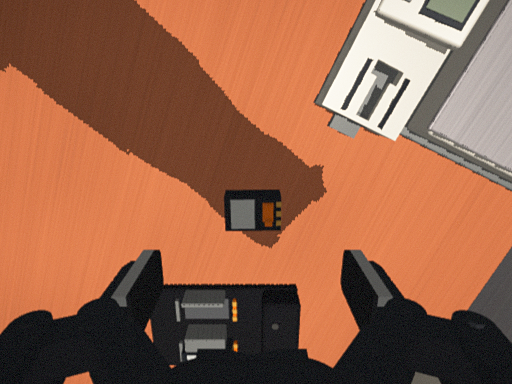

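View pics/c12.png

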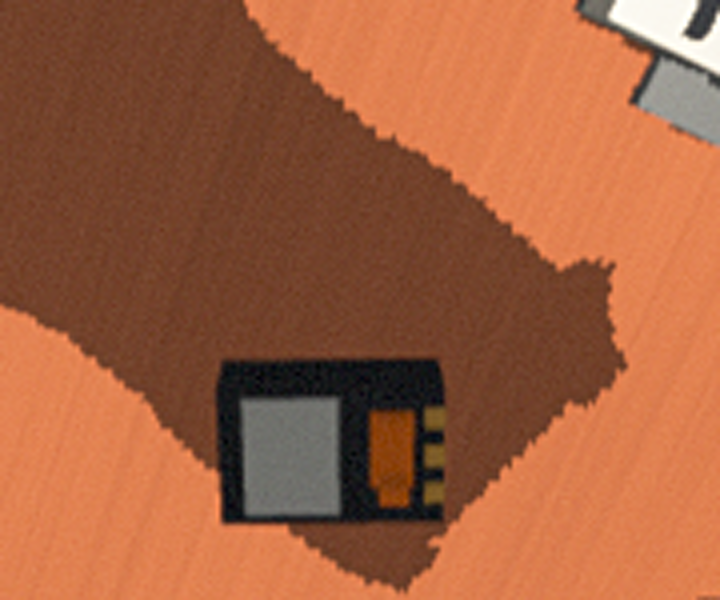

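The battery lies flat and square to the view at (252,211), label to the left and contacts to the right. The free charger bay shows at about (205,305), between the grey stop at (178,309) and the brass pins at (235,309).

```bash
python3 - <<'E'
from h import *
im,c=load("e1"); g=lambda u,v:(170+(u+.5)/4-.5,100+(v+.5)/4-.5)
A=onz(c,g(224,522),.026)[:2];B=onz(c,g(443,522),.026)[:2]; d=B-A; th=np.arctan2(d[1],d[0]); n=np.array([-np.sin(th),np.cos(th)])
print("batt len",np.linalg.norm(d),"yaw",np.degrees(th),"centre",((A+B)/2+.02*n).round(4))
print("label",[onz(c,g(*q),.026)[:2].round(4).tolist() for q in [(242,397),(340,397),(340,517),(242,517)]])
crop(im,140,270,170,110,4.5,"c13")
E
```

```text
batt len 0.06097491232678542 yaw 20.21504517253956 centre [ 0.4706 -0.1397]
label [[0.4416, -0.1323], [0.4663, -0.1232], [0.4787, -0.1564], [0.4531, -0.1658]]
```

View pics/c13.png

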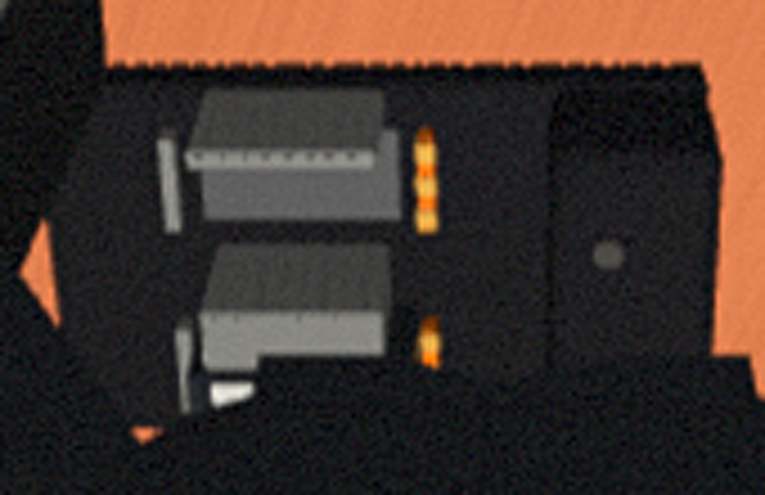

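```bash
python3 - <<'E'
from h import *
a=np.radians(20.2)+np.pi/2; C=np.array([.4645,-.288]); q=C+.05*np.array([np.cos(a),np.sin(a)])
ctrl.reach([*q,.20],down(a)); ctrl.dwell(.15); print(st()); im,c=snap("wrist","f1"); crop(im,150,100,200,150,4,"c14")
E
```

```text
t=37.98 p=[ 0.4473 -0.2402  0.2   ] q=[-0.64  0.28 -0.26  1.04  0.    0.58] F=[ 0.9  0.3 -0.4] g=1.002
```

View pics/c14.png

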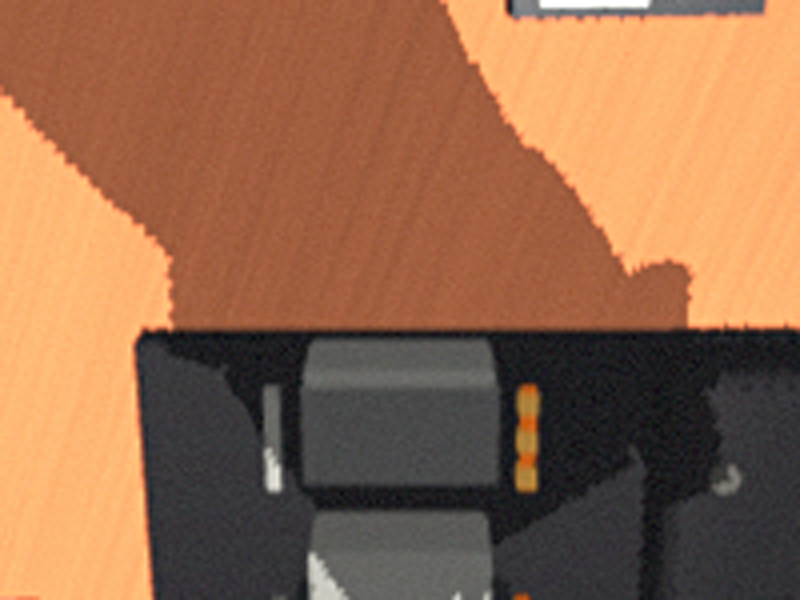

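```bash
python3 - <<'E'
from h import *
im,c=load("f1"); g=lambda u,v:(150+(u+.5)/4-.5,100+(v+.5)/4-.5)
b=np.radians(20.2); u=np.array([np.cos(b),np.sin(b)]); n=np.array([-u[1],u[0]]); C0=np.array([.4658,-.2876])
def L(q,z):
    d=onz(c,g(*q),z)[:2]-C0; return np.round([d@u*1000,d@n*1000],1).tolist()
print("wall top inner edge(exp -25/25,+23)",L((303,388),.04),L((497,388),.04))
print("wall top outer",L((303,374),.04),L((497,374),.04))
print("mid wall top edge (-23)",L((312,552),.04),L((490,552),.04), "foot z12",L((315,512),.012),L((488,512),.012))
print("stops inner",L((281,430),.017),L((516,430),.017),"outer",L((265,430),.017),L((540,430),.017), "rows",L((516,384),.017),L((516,492),.017))
print("base corner (-75,+29)",L((138,336),.012),L((138,332),.0), "top edge right",L((700,331),.012))
E
```

```text
wall top inner edge(exp -25/25,+23) [-28.4, 25.1] [21.5, 25.1]
wall top outer [-28.3, 28.9] [21.4, 28.9]
mid wall top edge (-23) [-27.2, -21.6] [20.7, -21.6] foot z12 [-28.4, -22.8] [21.9, -22.8]
stops inner [-36.9, 4.6] [28.8, 4.7] outer [-41.4, 4.6] [35.5, 4.7] rows [28.5, 18.3] [29.3, -14.2]
base corner (-75,+29) [-76.2, 30.6] [-78.8, 28.2] top edge right [79.4, 32.1]
```

```bash
python3 - <<'E'
from h import *
a=np.radians(20.25)+np.pi/2; C=np.array([.4706,-.1397])
ctrl.reach([*C,.08],down(a)); ctrl.line_to([*C,.002],v=.1); ctrl.dwell(.1); f0=F(); print(f0.round(2),st())
claw.grab(40); print(F().round(2),st()); snap("wrist","h1")
ctrl.line_to([*C,.10],v=.15); ctrl.dwell(.1); print(F().round(2),st()); im,c=snap("wrist","h2")
E
```

```text
[-0.07  0.25  0.05] t=39.83 p=[ 0.471  -0.1399  0.0026] q=[-0.44  0.49 -0.55  0.53 -0.    0.78] F=[ 0.9 -0.6  0.2] g=0.999
[-0.81  0.45  5.65] t=40.27 p=[ 0.4708 -0.1398  0.0024] q=[-0.44  0.49 -0.55  0.53 -0.    0.78] F=[-1.7  0.1  5.3] g=0.717
[-0.28  0.4  -1.76] t=41.30 p=[ 0.4699 -0.1394  0.099 ] q=[-0.44  0.35 -0.45  0.77 -0.    0.78] F=[-0.3  1.3 -1.1] g=0.715
```

View pics/h2.png

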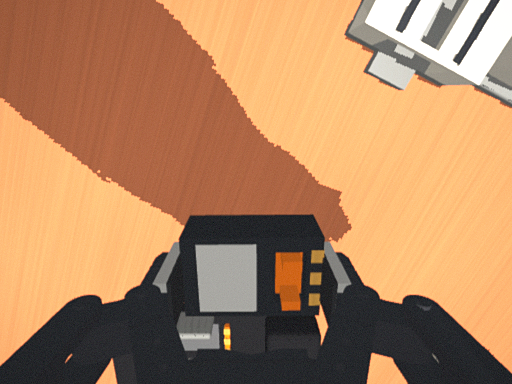

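```bash
python3 - <<'E'
from h import *
im,c=load("h2"); crop(im,165,205,180,120,4,"c15")
E
```

```text
(no output)
```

View pics/c15.png

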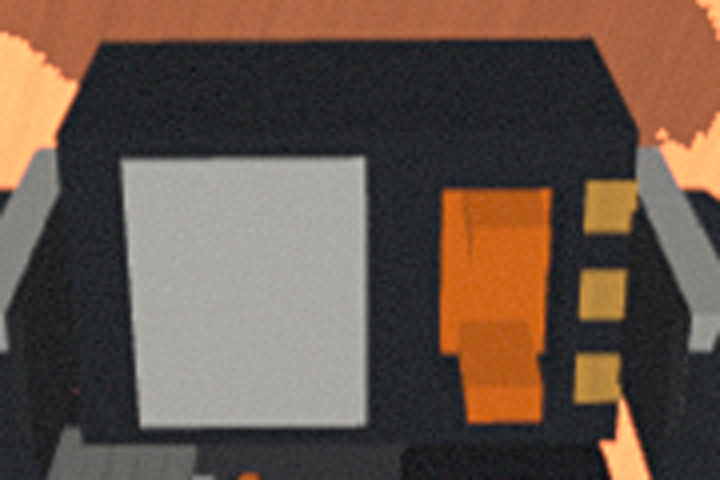

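```bash
python3 - <<'E'
from h import *
p=eyes.camera_params("wrist"); H=np.array(p["hand_eye"]);K=np.array(p["mtx"]); ct=(K,H[:3,:3],H[:3,3])
g=lambda u,v:(165+(u+.5)/4-.5,205+(v+.5)/4-.5)
for q in [(60,132),(637,132),(615,440),(84,440),(122,157),(366,157),(366,427),(140,427)]: print(q,onz(ct,g(*q),-.024)[:2].round(4))
E
```

```text
(60, 132) [ 0.02   -0.0308]
(637, 132) [0.0199 0.0298]
(615, 440) [-0.0192  0.0301]
(84, 440) [-0.0192 -0.0309]
(122, 157) [ 0.017  -0.0244]
(366, 157) [0.017  0.0014]
(366, 427) [-0.0174  0.0015]
(140, 427) [-0.0174 -0.0243]
```

```bash
python3 - <<'E'
from h import *
a=np.radians(20.25)+np.pi/2; C=np.array([.4622,-.2872])
ctrl.reach([*C,.10],down(a)); ctrl.line_to([*C,.052],v=.1); ctrl.dwell(.15); print(F().round(2),st()); im,c=snap("wrist","i1"); crop(im,140,180,230,180,3.4,"c16")
im,c=snap("side","i1s"); crop(im,230,80,120,100,6,"c17")
im,c=snap("top","i1t")
E
```

```text
[ 0.09 -0.14 -1.92] t=42.86 p=[ 0.4626 -0.2875  0.0526] q=[-0.69  0.49 -0.36  0.72  0.    0.53] F=[ 0.1  0.2 -2.1] g=0.716
```

View pics/c16.png

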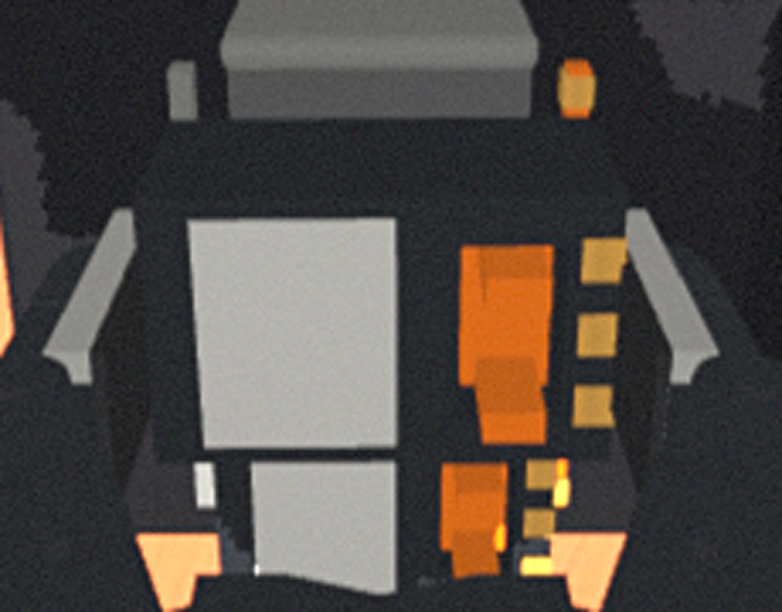

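View pics/c17.png

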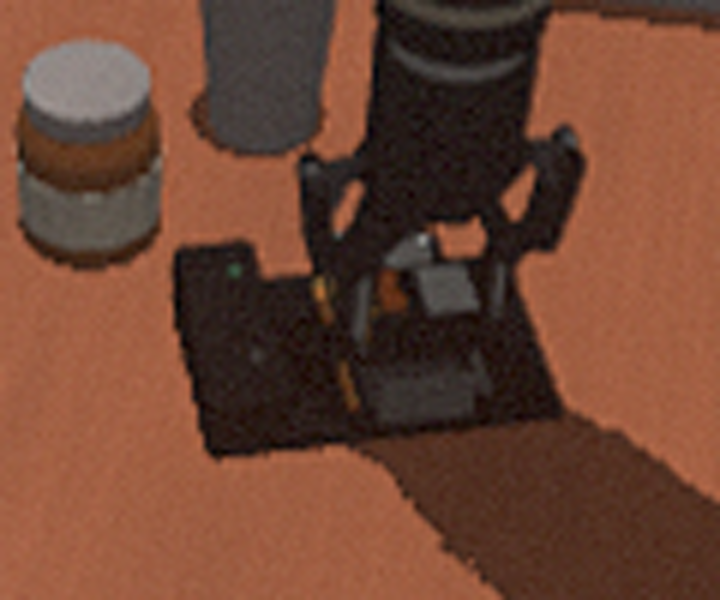

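```bash
python3 - <<'E'
from h import *
im,c=load("i1"); g=lambda u,v:(140+(u+.5)/3.4-.5,180+(v+.5)/3.4-.5)
b=np.radians(20.25); u=np.array([np.cos(b),np.sin(b)]); n=np.array([-u[1],u[0]]); C0=np.array([.4622,-.2872])
def L(q,z):
    d=onz(c,g(*q),z)[:2]-C0; return np.round([d@u*1000,d@n*1000],1).tolist()
print("wall inner",L((222,67),.04),L((537,67),.04),"outer",L((222,45),.04))
print("batt bottom front edge",L((230,120),.050),L((530,120),.050),"top edges",L((190,210),.076),L((300,458),.076))
print("stops inner",L((197,90),.017),L((558,90),.017),"stop far end row(z17)",L((180,62),.017),L((577,60),.017))
print("charged batt label far edge",L((300,462),.038),L((250,500),.038),L((395,500),.038))
E
```

```text
wall inner [-24.8, 23.5] [24.1, 23.4] outer [-24.7, 27.1]
batt bottom front edge [-22.5, 18.7] [21.8, 18.7] top edges [-24.0, 17.4] [-11.2, -20.0]
stops inner [-33.2, 10.8] [31.7, 10.8] stop far end row(z17) [-35.9, 16.2] [34.8, 16.5]
charged batt label far edge [-14.7, -52.6] [-24.0, -61.0] [2.4, -61.0]
```

```bash
python3 - <<'E'
from h import *
b=np.radians(20.25); u=np.array([np.cos(b),np.sin(b)]); n=np.array([-u[1],u[0]]); C=np.array([.4622,-.2872])+.0007*n+.0001*u
ctrl.line_to([*C,.046],v=.05); f0=F(); 
for z in (.038,.030,.022,.018,.0165,.0155,.0148,.0142,.0136,.013):
    ctrl.line_to([*C,z],v=.06); f=F(3)-f0; print(z,f.round(2),round(monitor.get_state()["ee_pos"][2],4))
    if f[2]>3 or np.abs(f[:2]).max()>6: break
snap("wrist","j1"); im,_=snap("side","j1s"); crop(im,230,80,120,100,6,"c18"); print(st())
E
```

```text
0.038 [0.07 0.04 0.25] 0.0377
0.03 [ 0.11 -0.19 -0.34] 0.0298
0.022 [ 0.23  0.12 -0.78] 0.0217
0.018 [ 0.09 -0.22 -0.28] 0.0179
0.0165 [ 0.37  0.08 -0.08] 0.0165
0.0155 [ 0.1  -0.46 -0.47] 0.0155
0.0148 [0.13 0.64 0.01] 0.0148
0.0142 [-0.92  0.6   4.82] 0.0144
t=45.96 p=[ 0.4621 -0.2865  0.0144] q=[-0.69  0.54 -0.4   0.63 -0.    0.53] F=[-1.6  1.1  5.7] g=0.716
```

View pics/j1.png

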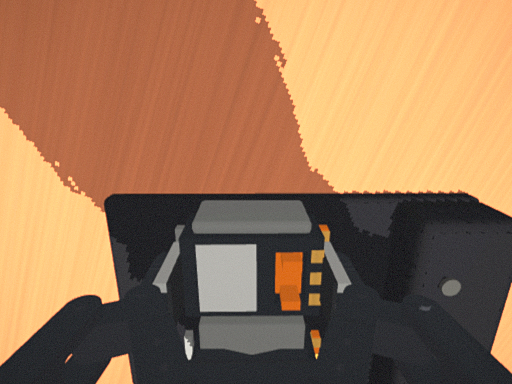

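View pics/c18.png

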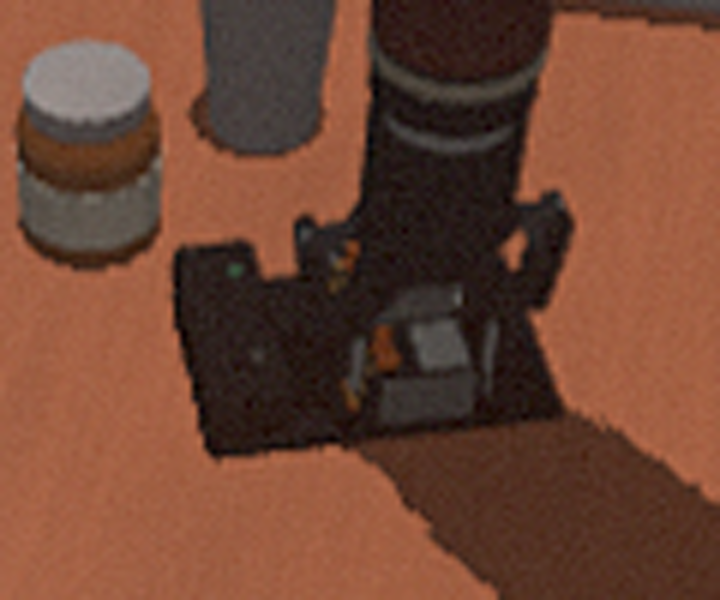

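Contact came at TCP z 14.2 mm, which is the expected seat height. The wrist view shows the battery between both side walls, with its contacts next to the pins at (322,235) and (316,340). Releasing.

```bash
python3 - <<'E'
from h import *
s=monitor.get_state(); p=s["ee_pos"][:2]
claw.let_go(); ctrl.dwell(.1); print(F().round(2),st())
ctrl.line_to([*p,.06],v=.08); 
a=np.radians(20.25)+np.pi/2; q=p+.05*np.array([np.cos(a),np.sin(a)])
ctrl.line_to([*q,.20],v=.2); ctrl.dwell(.15); print(st()); im,_=snap("wrist","k1"); crop(im,150,100,200,150,4,"c19"); im,_=snap("side","k1s")
E
```

```text
[-0.07  0.08 -0.06] t=46.52 p=[ 0.462  -0.2865  0.0142] q=[-0.69  0.54 -0.4   0.63 -0.    0.53] F=[ 0.1 -0.3 -0. ] g=1.000
t=48.28 p=[ 0.4443 -0.2395  0.1987] q=[-0.64  0.28 -0.26  1.03 -0.    0.58] F=[-0.1  0.1  0.5] g=0.996
```

View pics/c19.png

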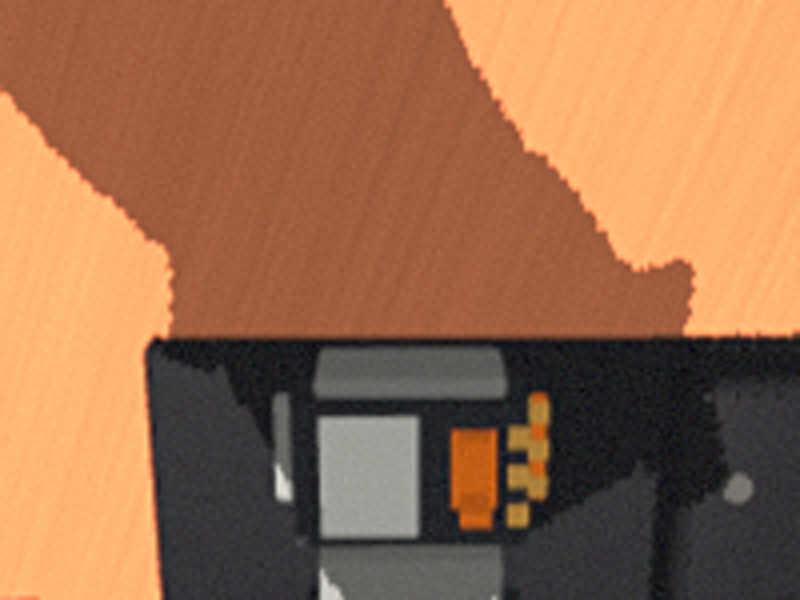

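View pics/k1s.png

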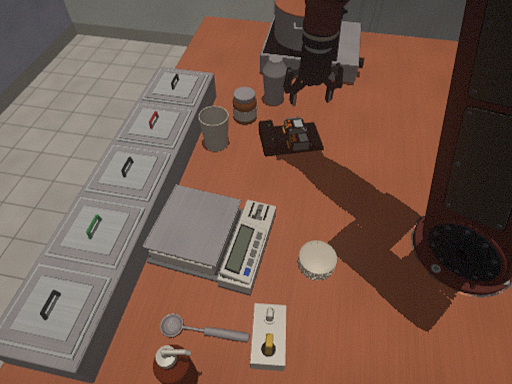

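The battery sits between walls and stops, label at (368,475) and contacts against the pins at (528,450). The pin stands in the stand as before. One last numeric comparison of the pin and battery, then I'll hand in.

```bash
python3 - <<'E'
from h import *
def cen(im):
    h=cv2.cvtColor(im,cv2.COLOR_RGB2HSV); m=cv2.inRange(h,(20,140,90),(32,255,255)); m[:300]=0; M=cv2.moments(m,True); return M["m10"]/M["m00"],M["m01"]/M["m00"],M["m00"]
a=cv2.imread("pics/side0.png")[:,:,::-1].copy(); print("pin before/after px",np.round(cen(a),1),np.round(cen(load("k1s")[0]),1))
im,c=load("k1"); g=lambda u,v:(150+(u+.5)/4-.5,100+(v+.5)/4-.5)
print("label corners z=.038",[onz(c,g(*q),.038).round(4).tolist() for q in [(318,416),(419,416),(419,537),(320,537)]])
b=np.radians(20.25); L=lambda q:(np.mean([onz(c,g(*q),.038) for q in q],0)[:2])
lc=L([(318,416),(419,416),(419,537),(320,537)]); u=np.array([np.cos(b),np.sin(b)]); print("battery centre est",(lc+.0115*u).round(4),"bay est [.4622 -.2872]")
ctrl.finish_job(); print(st())
E
```

```text
pin before/after px [268.5 341.1 106. ] [268.6 341.2  96. ]
label corners z=.038 [[0.4333, -0.2792, 0.038], [0.4579, -0.2702, 0.038], [0.4699, -0.3026, 0.038], [0.445, -0.3118, 0.038]]
battery centre est [ 0.4623 -0.287 ] bay est [.4622 -.2872]
the job is handed in; nothing more can be done
the job is handed in; nothing more can be done
```

The flat battery is now in the charger's free bay and the release pin is back in its hole. I handed the job in at about 48 s; no verdict is reported, so success rests on my own checks below.

- **Release and push:** I held the button about 6.5 mm down with the pin (about 5 N). I pushed the battery out to the slot's end with at most about 6 N; it stood about 36 mm out of the mouth.
- **Pin return:** I corrected the pin by about 2 mm over the hole and lowered it until its collar met the stand. Its handle shows at the same place in the side view before and after, within 0.1 pixel.
- **Moving the battery:** I drew it out by its sides, set it on the counter, regripped it by its two ends and lowered it into the bay. When I let go on the counter the fingertips touched first, so it settled the last few millimetres by itself.
- **Seating:** Contact came at the expected seat height (tool at 14.2 mm), before I released it. The last view puts the battery within 0.5 mm of the bay centre, contacts towards the pins.

Only one measurement disagreed: the first view put the pin tip about 2.7 mm off the slot's centre line, which I corrected before pressing. In the last side view the bystanders look unmoved, but I did not measure them, the thermometer or the charged battery.

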